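Mount the tank barrel on the model tanker truck

ROBOT

A 6-joint arm with a two-finger parallel gripper is mounted at the origin on the work surface. World frame = base frame: x ahead of the robot, y to its left, z up, the work surface at z = 0. Lengths are in m, angles in rad, forces in N, time in s.
With the tool pointing down it reaches from about 0.35 to 0.95 m from the base axis. Payload 17.4 kg.
Tool frame: the origin (TCP) lies midway between the tips of the shut fingers; the grasp point (between the pads) lies 19 mm behind it; z points along the fingers, y is the line along which they close (so a half turn about z gives the same grasp; the last joint's range is limited). The gripper opens to 93 mm and grips with 3 to 60 N. Pads are 15 mm wide; open, the fingers measure 128 mm over their backs; the gripper's body (75 mm by 188 mm) begins 65 mm behind the grasp point.
Start: joints at [1.285, 0.116, 1.442, -0, 1.584, -0.038], TCP at [0.166, 0.654, 0.219] pointing down, gripper open.
Joint ranges: [-2.83, 2.83], [-0.83, 2.19], [0.07, 2.5], [-1.14, 4.28], [0.01, 3], [-2.97, 2.97]. Speed limits (rad/s): [1.89, 1.89, 2.22, 3.14, 3.14, 3.14].

INTERFACE

Orientations are given as a 3x3 rotation matrix whose columns are the frame's x, y, z axes.
In Python, from rig import env, cams, cut_out gives the robot as it stands.
- The arm moves only by the tool move_arm, never from a script. Its argument "increments" is a list of rows, each a list of 7 numbers: the shift along the tool's x, y, z each as a share of 0.1 m, from -1 to 1, then the turn, a rotation vector about the tool's x, y, z each as a share of 2 rad, from -1 to 1, then the closure in counts, from 0 (fully open) to 255 (shut). In form: [[x, y, z, rx, ry, rz, fingers], ...]. A call has 1 to 5 rows; each row shifts and turns the commanded pose from where the row before left it, along the tool's axes as they then stand; what a row does not reach is not made up. A row lasts 1/10 s, in which the tool goes at most 50 mm and 8.59 degrees, less where a joint would pass 70% of its speed; a pose out of reach is approached as far as the arm can. A call with a number of a shift or a turn outside -1 to 1 is refused whole. A call with a gripper value outside its range is refused whole. The fingers move at their own pace and stop on an object; "force" is the grip in N (left out, the last holds). Time passes only in rows, so rows that do not move let the fingers close. It gives the time, the measured TCP pose, the force, the opening and the grip force at its end, in the units of the state.
- env.get_state(): the state, without advancing time (a new reading comes with each control period).
- cams.grab_frame(name): name is "side" or "top"; returns a dict with "frame" (480x640x3 uint8, blue, green, red), "mtx" (3x3 intrinsics, pixels), "k1" (the pictures are not rectified: a ray, as slopes to the right and down, at radius r is drawn at 1 + k1 r^2 times it, then the intrinsics apply), "R" (3x3) and "t" (3): a world point X has camera coordinates R X + t. Camera axes: x right, y down, z forward; pixel columns grow to the right and rows downward; lengths in m; the calibration is good to about 2 mm. A picture is of the moment at which its call begins. There is no depth.
- env.close_job(): hands the job in; it is judged then, once.
Trained networks look in the newest picture that a camera, given by its name, has taken for a name from the list of things; names that differ only in an ending like _2 or _b are one class to them, and where a whole thing is asked for, a point or a joint stands for the part that bears it (a point fixed in the world has none). Each returns a list of dicts, best first, with "conf" (0 to 1); they miss things now and then, are a little off and sometimes report something else, mostly with a low value. They report only what shows in the picture. A call takes as long as a camera call. They do not tell look-alikes from the thing itself.
- cut_out(query, camera): "region" (480x640 bool, what is visible of it) and "xy" ([column, row] in pixels, amid what is visible of it).
The state is a dict: "time_s": time; "joint_positions": joint angles; "joint_velocities": joint speeds; "tau": joint torques, N m; "ee_pos": TCP position; "eef_rot": TCP orientation; "wrist_force": force on the tool from outside, world axes, zero at the start; "torque": the same for the moment, N m; "finger_gap": finger opening in m; "grip_force": force on a finger pad.
Only numpy, scipy, OpenCV 4.12 (cv2) and the standard library are available. Lean on these libraries where they do the work, as an engineer would, in place of code of your own. Each camera call takes 0.05 s, during which the arm holds its last target. There are 200 camera calls.

TASK

Pick the freshly painted yellow tank barrel out of its wooden drying cradle without letting it roll off, and lay it gently in the two grey saddles of the red model truck, filler cap still on top. Let go of it, then slide the blue tail stop along the deck until the barrel is snug between it and the steel plate behind the cab, and leave it there. Leave the paint tin, tub and jar standing where they are.

Things in the scene. Friction and masses are not known exactly. Their poses are not given: they have to be found in the camera images.
- tank: The tank barrel: a smooth yellow cylinder with thin red bands near its ends, 48 mm diameter, 140 mm long, about 0.3 kg, lying level. Origin at its centre, half-way up; x along the cylinder's axis, z up through the dark filler cap (22 mm diameter, standing 12 mm proud, at mid-length on top). The two ends are alike.
- tank_center (a point): Centre of the tank barrel (half-way up, half-way along); same axes as the tank.
- cradle_seat (a point): Wooden drying cradle fixed to the bench: base 150 x 70 x 12 mm with two 14 mm thick boards 48 mm either side of its middle, each with a shallow V notch (25 degree slopes, 44 mm wide); open between them. Point: axis of the lying barrel at the cradle's middle, 70 mm above the bench; x along the barrel, which starts up to 12 mm off the middle. A light push sideways rolls it out.
- truck_seat (a point): Red model truck, screwed to a board (350 x 120 mm). Point: centre of the mounted barrel, 98 mm above the bench, 36 mm above the deck; x points to the tail, -x to the cab, z up. Two grey V saddles (40 degree slopes, 48 mm wide, 14 mm thick) stand 45 mm either side. The steel plate behind the cab faces it 70 mm away on the -x side; plate and cab rise 26 and 34 mm above the point.
- stop (a joint): Travel of the blue tail stop towards the cab, in m: 0 fully at the tail, at most 0.056, starts at 0 to 0.02. Its barrel-side face lies 0.120 m minus the travel from truck_seat on the +x side, so at 0.050 it is snug on the end of a barrel that touches the cab plate. It slides stiffly (about 2 N) and stays where it is left.
- stop_top (a point): Middle of the top edge of the blue tail stop, half-way through its thickness: an upright plate 8 mm thick (along the truck), 50 mm wide, its top 32 mm above the mounted barrel's axis, on a low foot that reaches 6 mm out behind it on the deck. Same axes as truck_seat. Its back (tail side) is open from above, to be pushed towards the cab.
- tin: Bystander: red paint tin with black lid, 62 mm diameter, 70 mm tall. Origin under its centre.
- tub: Bystander: yellow plastic tub with white lid, 80 x 100 mm, 51 mm tall. Origin under its centre.
- jar: Bystander: amber glass jar with white cap, 48 mm diameter, 65 mm tall. Origin under its centre.
Not all that is in view belongs to the job. Of the things like the tank, leave any that is orange or turquoise; of the rest the smaller one is meant.

How it is judged:
On the way, in this order (a step that is already met when the one before it is completed fails the run):
1. the barrel is lifted clear of the drying cradle (height (world z) of tank_center above 0.12 m and contact force between tank and the fingers above 0.5 N), for 0.2 s.
2. the barrel lies in both saddles of the truck, cap up, let go (y of tank_center in the frame of truck_seat between -0.004 and 0.004 m and z of tank_center in the frame of truck_seat between -0.004 and 0.004 m and angle between tank_center's own z axis and vertical below 0.26 rad and angle between the x axis of tank_center and the x axis of truck_seat, either way round below 0.06 rad and contact force between tank and the fingers below 0.1 N and linear speed of tank below 0.02 m/s), for 0.2 s.
3. the tail stop is slid up and the barrel is snug against the cab plate (y of tank_center in the frame of truck_seat between -0.004 and 0.004 m and z of tank_center in the frame of truck_seat between -0.004 and 0.004 m and angle between tank_center's own z axis and vertical below 0.26 rad and angle between the x axis of tank_center and the x axis of truck_seat, either way round below 0.06 rad and x of tank_center in the frame of truck_seat below 0.003 m and value of joint stop between 0.0465 and 0.0535 m), for 0.2 s.
At the end, for the whole second after the job is handed in: The barrel lies in both saddles (within 4 mm sideways and in height, 0.06 rad in direction), filler cap up within 15 degrees, touching the cab plate within 3 mm, the tail stop within 3.5 mm of its snug position, everything let go and at rest (all of step 3 and contact force between tank and the fingers below 0.1 N and linear speed of tank below 0.02 m/s).
It fails at once if the barrel rolls off or falls to the bench (height (world z) of tank_center below 0.05 m).
It fails at once if the barrel is dropped (moves faster than 0.45 m/s while not held, as after a fall of 10 mm) (contact force between tank and the fingers below 0.1 N and linear speed of tank above 0.45 m/s).
It fails at once if the tin is shoved more than 30 mm or knocked over (distance of tin from where it was at the start of the episode above 0.03 m or angle between tin's own z axis and vertical above 0.5 rad).
It fails at once if the tub is shoved more than 30 mm or knocked over (distance of tub from where it was at the start of the episode above 0.03 m or angle between tub's own z axis and vertical above 0.5 rad).
It fails at once if the jar is shoved more than 30 mm or knocked over (distance of jar from where it was at the start of the episode above 0.03 m or angle between jar's own z axis and vertical above 0.5 rad).
It also fails if it takes over 51 s, if anything falls off the work surface, if the arm or the gripper's body presses on something with over 40 N, if the wrist force passes 120 N, or if a joint passes its speed limit or range.

## Working session

There is one attempt and no reset: what is moved stays moved. The work goes in short steps, Python scripts to look and compute and a tool call to move; the robot and the scene stay as the last step left them, time stands still between calls to the robot, and variables do not carry over. Pictures are saved under pics/ and viewed, at most 13 in all, crops included, and the job is handed in when it is done.

Besides the shell and the picture viewer there is one more tool, called as name([rows], argument=value, ...), one row to a line, values as JSON. move_arm: Moves the arm, as the interface text tells. Shift numbers are shares of 0.1 m and turn numbers shares of 2 rad, none past 1 either way. Its arguments: {"type":"object","properties":{"increments":{"type":"array"},"force":{"type":"number"}},"required":["increments"]}

```bash
ls; mkdir -p pics
python3 - <<'E'
from rig import env,cams,cut_out
import cv2,numpy as np
np.set_printoptions(precision=4,suppress=True)
for c in("side","top"):
    f=cams.grab_frame(c); cv2.imwrite(f"pics/{c}0.png",f["frame"])
    print(c,f["mtx"].tolist(),f["k1"],f["R"],f["t"],"C",-f["R"].T@f["t"])
    for q in("tank","cradle_seat","truck_seat","stop_top","tin","tub","jar"):
        try: print(q,[(round(d["conf"],2),np.round(d["xy"]).tolist(),int(d["region"].sum())) for d in cut_out(q,c)])
        except Exception as e: print(q,e)
print(env.get_state())
E
```

```text
pics
side [[607.5469386466663, 0.0, 319.3536271308208], [0.0, 607.5469386466663, 241.99392136029792], [0.0, 0.0, 1.0]] -0.11608576984332664 [[ 0.9943 -0.107   0.005 ]
 [-0.0786 -0.7605 -0.6446]
 [ 0.0727  0.6405 -0.7645]] [-0.5915  0.0778  1.4989] C [ 0.4852 -0.9641  1.1991]
tank [(0.93, [314.0, 401.0], 1594), (0.86, [413.0, 375.0], 2948), (0.82, [232.0, 339.0], 2545), (0.65, [315.0, 312.0], 1389)]
cradle_seat [(0.65, [304.0, 338.0], 841)]
truck_seat [(0.7, [302.0, 204.0], 4528)]
stop_top [(0.97, [309.0, 149.0], 414)]
tin [(0.59, [397.0, 244.0], 758)]
tub [(0.71, [365.0, 184.0], 1079), (0.45, [313.0, 313.0], 1357)]
jar [(0.84, [383.0, 300.0], 527)]
top [[554.9616655513039, 0.0, 321.1153513561179], [0.0, 554.9616655513039, 239.21917426767473], [0.0, 0.0, 1.0]] -0.12751875848192562 [[-0.0008 -1.      0.0024]
 [-0.9962  0.0006 -0.0873]
 [ 0.0873 -0.0025 -0.9962]] [-0.0162  0.5684  1.3231] C [ 0.4507 -0.0133  1.3677]
tank [(0.85, [467.0, 166.0], 2188), (0.65, [418.0, 317.0], 2342), (0.62, [410.0, 243.0], 1231), (0.62, [478.0, 253.0], 1051)]
cradle_seat [(0.77, [391.0, 255.0], 571), (0.72, [412.0, 244.0], 1266)]
truck_seat [(0.59, [238.0, 240.0], 6826)]
stop_top [(0.74, [189.0, 229.0], 282), (0.56, [229.0, 171.0], 1406)]
tin [(0.74, [322.0, 152.0], 653)]
tub [(0.75, [229.0, 167.0], 1431)]
jar [(0.85, [392.0, 178.0], 355)]
{'time_s': 0.8, 'joint_positions': array([ 1.2852,  0.116 ,  1.4416,  0.    ,  1.584 , -0.0378]), 'joint_velocities': array([-0.0001, -0.0011, -0.0002, -0.0004,  0.0004, -0.0001]), 'tau': array([ -0.0006, -72.0977, -62.2717,   0.0779,   0.0187,  -0.0001]), 'ee_pos': array([0.1656, 0.6544, 0.2187]), 'eef_rot': array([[-0.9695,  0.2453, -0.    ],
       [ 0.2453,  0.9695, -0.    ],
       [ 0.    , -0.    , -1.    ]]), 'wrist_force': array([0.3195, 0.5767, 0.1615]), 'torque': array([-0.0094,  0.0337, -0.0421]), 'grip_force': 0.0, 'finger_gap': 0.09298492472824905}
```

View pics/side0.png

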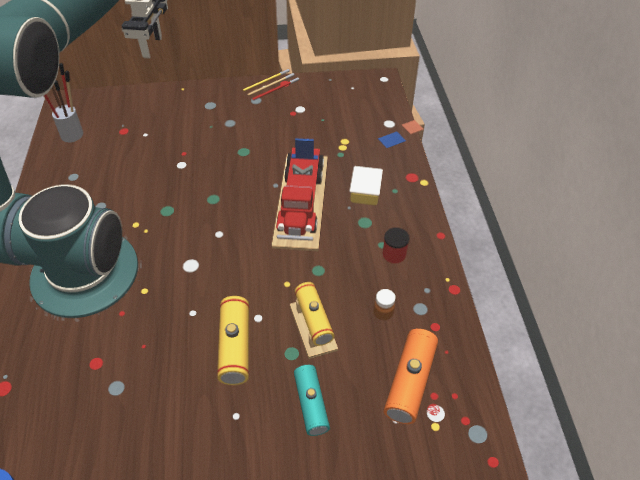

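View pics/top0.png

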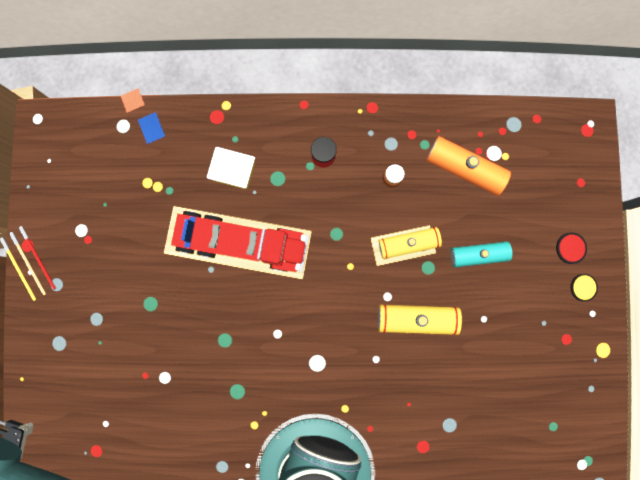

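The tank-like things in the top picture are:
- small yellow barrel in the cradle (410,243), side (315,312)
- large yellow barrel (418,318)
- orange barrel (467,166)
- turquoise barrel (478,253)

The small yellow one in the cradle fits the description, since orange and turquoise are excluded and it is the smaller yellow. I'll confirm it in an enlarged crop.

```bash
cat > h.py <<'E'
from rig import env,cams,cut_out
import cv2,numpy as np
from scipy.optimize import minimize
np.set_printoptions(precision=4,suppress=True)
def proj(f,X):
    p=np.atleast_2d(X)@f["R"].T+f["t"]; d=np.array([f["k1"],0,0,0,0.])
    return cv2.projectPoints(p.reshape(-1,1,3),np.zeros(3),np.zeros(3),f["mtx"],d)[0].reshape(-1,2)
def back(f,uv,z):
    n=cv2.undistortPointsIter(np.array(uv,float).reshape(-1,1,2),f["mtx"],np.array([f["k1"],0,0,0,0.]),None,None,(3,50,1e-9)).reshape(-1,2)
    d=np.c_[n,np.ones(len(n))]@f["R"]; C=-f["R"].T@f["t"]
    return C+d*((z-C[2])/d[:,2])[:,None]
def near(q,c,xy):
    return min(cut_out(q,c),key=lambda d:np.hypot(*(np.array(d["xy"])-xy)))["region"]
a=np.linspace(0,2*np.pi,24,endpoint=False)
CYL=np.vstack([np.c_[np.full(24,s*.07),.024*np.cos(a),.024*np.sin(a)] for s in(-1,1)])
CAP=np.vstack([np.c_[.011*np.cos(a),.011*np.sin(a),np.full(24,z)] for z in(.022,.036)])
def tankmask(f,x,y,z,yaw,roll=0.,S=4):
    c,s=np.cos(yaw),np.sin(yaw);R=np.array([[c,-s,0],[s,c,0],[0,0,1]])@cv2.Rodrigues(np.array([roll,0,0.]))[0]
    m=np.zeros((480*S,640*S),np.uint8)
    for P in(CYL,CAP):
        h=cv2.convexHull(((proj(f,P@R.T+[x,y,z])+.5)*S-.5).astype(np.float32))
        cv2.fillConvexPoly(m,np.round(h).astype(np.int32),1)
    return cv2.resize(m.astype(np.float32),(640,480),interpolation=cv2.INTER_AREA)
def fit(obs,z,x0,useroll=False):
    def cost(p):
        return sum(np.abs(tankmask(f,p[0],p[1],z,p[2],p[3] if useroll else 0)-r).sum()/r.sum() for f,r in obs)
    x0=np.array(x0,float); n=len(x0); S=np.vstack([x0]+[x0+np.eye(n)[i]*[.01,.01,.08,.2][i] for i in range(n)])
    return minimize(cost,x0,method="Nelder-Mead",options=dict(initial_simplex=S,xatol=1e-4,fatol=1e-4,maxiter=200))
E
python3 - <<'E'
from h import *
F={c:cams.grab_frame(c) for c in("top","side")}
r={"top":near("tank","top",(410,243)),"side":near("tank","side",(315,312))}
c0=back(F["top"],[(410,243)],.07)[0]; print(c0)
for cs in(("top",),("side",),("top","side")):
    s=fit([(F[c],r[c]) for c in cs],.07,[c0[0],c0[1],1.4]); print(cs,s.x,s.fun)
t,s=F["top"]["frame"],F["side"]["frame"]
R=lambda im,k:cv2.resize(im,None,fx=k,fy=k,interpolation=cv2.INTER_CUBIC)
M=np.zeros((600,800,3),np.uint8)
A=R(t[200:285,160:320],5);M[:A.shape[0],:A.shape[1]]=A[:600,:800]
cr=R(t[215:275,365:450],2.6);M[430:430+cr.shape[0],:cr.shape[1]]=cr
cr=R(s[275:360,275:345],2);M[430:600,300:300+140]=cr
cv2.imwrite("pics/crop1.png",M)
cv2.imwrite("pics/crop2.png",R(s[130:250,265:335],5))
for n,u in(("tin",(322,150)),("tub",(231,167)),("jar",(395,174))):print(n,back(F["top"],[u],.06)[0])
E
```

```text
[ 0.5553 -0.2258  0.07  ]
('top',) [ 0.556  -0.2247  1.7825] 0.05882961124896609
('side',) [ 0.5583 -0.2209  1.7792] 0.035116448326055316
('top', 'side') [ 0.5572 -0.2227  1.7763] 0.17161353079704256
tin [ 0.7809 -0.0188  0.06  ]
tub [0.7398 0.2001 0.06  ]
jar [ 0.7223 -0.194   0.06  ]
```

View pics/crop1.png

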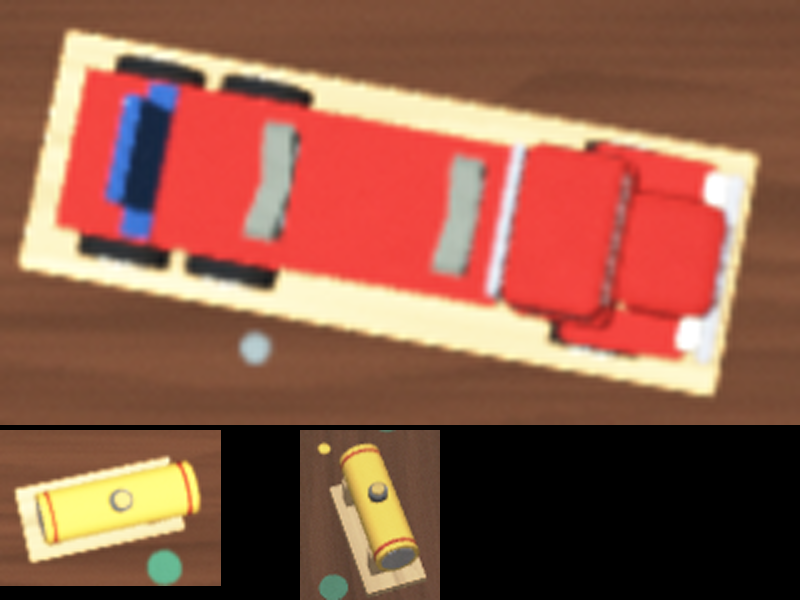

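View pics/crop2.png

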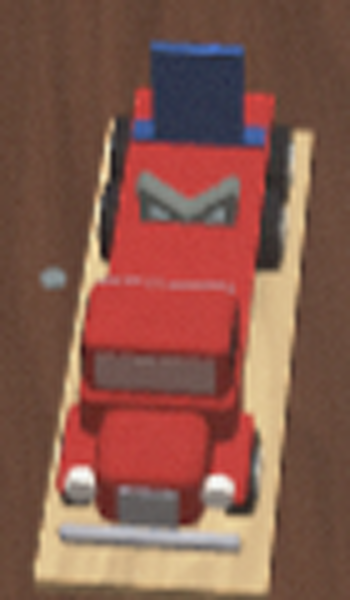

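The crops confirm the target: a small yellow barrel with red bands and a cap, lying in the wooden cradle (top about 410,243). The truck's tail is on the left in the top view. Its saddles are at about (214,236) and (251,243), the plate is at about (260,244), and the blue stop top is at about (185,229). Next I'll fit the truck pose from these points.

```bash
cat > truck.py <<'E'
from h import *
from scipy.optimize import least_squares
F={c:cams.grab_frame(c) for c in("top","side")}
T=[((264,123),(52,-24,-11.2)),((245,236),(52,24,-11.2)),((455,156),(-38,-24,-11.2)),((432,272),(-38,24,-11.2)),((500,221),(-70,0,26))]
St=[((127,97),(128,-25,32)),((107,198),(128,25,32)),((144,98),(120,-25,32)),((125,203),(120,25,32))]
Sd=[((143,175),(52,24,-11.2)),((238,179),(52,-24,-11.2))]
Ss=[((153,44),(124,25,32)),((243,48),(124,-25,32))]
def pts(L,tr): return np.array([q for _,q in L],float)/1000-[tr,0,0]
def px(L,o): return (np.array([p for p,_ in L],float)+.5)/5-.5+o
def W(P,p):
    c,s=np.cos(p[2]),np.sin(p[2]); return P@np.array([[c,s,0],[-s,c,0],[0,0,1]])+[p[0],p[1],.098]
def res(p,cs):
    r=[]
    if "top" in cs: r+=[proj(F["top"],W(pts(T,0),p))-px(T,(160,200)),proj(F["top"],W(pts(St,p[3]),p))-px(St,(160,200))]
    if "side" in cs: r+=[proj(F["side"],W(pts(Sd,0),p))-px(Sd,(265,130)),proj(F["side"],W(pts(Ss,p[3]),p))-px(Ss,(265,130))]
    return np.vstack(r).ravel()
for cs in(("top",),("side",),("top","side")):
    s=least_squares(res,[.57,.2,1.4,.01],args=(cs,)); print(cs,s.x,np.round(s.fun,1))
E
python3 truck.py
```

```text
('top',) [0.5625 0.1901 1.3866 0.0207] [ 0.1  1.1 -0.2 -1.3 -0.4  1.5  0.2 -1.4  0.4 -0.1  0.3 -0.7 -0.2  0.8
  0.3 -0.2 -0.4  0.4]
('side',) [0.5666 0.1899 1.401  0.0148] [ 0.6  0.  -0.6  0.  -0.3 -0.   0.2 -0. ]
('top', 'side') [0.5631 0.1901 1.3825 0.0199] [ 0.2  0.8 -0.2 -1.7 -0.4  1.3  0.1 -1.6  0.3 -0.3  0.  -1.2 -0.6  0.3
  0.  -0.7 -0.7 -0.1 -0.3 -0.1 -1.6  0.2 -1.   1.2 -0.5  1.4]
```

```bash
cat > plan.py <<'E'
import sys; from h import *
def plan(tgt,head,n,g):
    s=env.get_state(); p=s["ee_pos"].copy(); R=s["eef_rot"]; h=np.arctan2(R[1,0],R[0,0])
    # levelled heading only; tilt printed for check
    dh=(head-h+np.pi)%(2*np.pi)-np.pi; d=(np.array(tgt)-p)/n; rows=[]
    for i in range(n):
        c,t=np.cos(h),np.sin(h); v=np.array([d@[c,t,0],d@[t,-c,0],-d[2]])/.1
        rows.append([round(x,3) for x in v]+[0,0,round(-dh/n/2,4),g]); h+=dh/n
    print("t",s["time_s"],"p",p,"tilt",R[:,2][:2],"F",s["wrist_force"],"gap",s["finger_gap"])
    for i in range(0,n,5): print(rows[i:i+5])
if __name__=="__main__":
    a=[float(x) for x in sys.argv[1:]]; plan(a[:3],a[3],int(a[4]),int(a[5]))
E
python3 plan.py .557 -.2225 .17 1.776 22 0
```

```text
t 1.1 p [0.1656 0.6544 0.2187] tilt [ 0. -0.] F [-0.1516 -0.6384  0.6156] gap 0.09287774471633335
[[np.float64(-0.27), np.float64(-0.343), np.float64(0.022), 0, 0, np.float64(0.0254), 0], [np.float64(-0.287), np.float64(-0.329), np.float64(0.022), 0, 0, np.float64(0.0254), 0], [np.float64(-0.304), np.float64(-0.314), np.float64(0.022), 0, 0, np.float64(0.0254), 0], [np.float64(-0.319), np.float64(-0.298), np.float64(0.022), 0, 0, np.float64(0.0254), 0], [np.float64(-0.334), np.float64(-0.281), np.float64(0.022), 0, 0, np.float64(0.0254), 0]]
[[np.float64(-0.348), np.float64(-0.264), np.float64(0.022), 0, 0, np.float64(0.0254), 0], [np.float64(-0.361), np.float64(-0.246), np.float64(0.022), 0, 0, np.float64(0.0254), 0], [np.float64(-0.373), np.float64(-0.227), np.float64(0.022), 0, 0, np.float64(0.0254), 0], [np.float64(-0.384), np.float64(-0.208), np.float64(0.022), 0, 0, np.float64(0.0254), 0], [np.float64(-0.394), np.float64(-0.188), np.float64(0.022), 0, 0, np.float64(0.0254), 0]]
[[np.float64(-0.403), np.float64(-0.168), np.float64(0.022), 0, 0, np.float64(0.0254), 0], [np.float6
[... 277 characters left out ...]
8), np.float64(-0.083), np.float64(0.022), 0, 0, np.float64(0.0254), 0]]
[[np.float64(-0.432), np.float64(-0.061), np.float64(0.022), 0, 0, np.float64(0.0254), 0], [np.float64(-0.435), np.float64(-0.039), np.float64(0.022), 0, 0, np.float64(0.0254), 0], [np.float64(-0.436), np.float64(-0.017), np.float64(0.022), 0, 0, np.float64(0.0254), 0], [np.float64(-0.436), np.float64(0.005), np.float64(0.022), 0, 0, np.float64(0.0254), 0], [np.float64(-0.436), np.float64(0.027), np.float64(0.022), 0, 0, np.float64(0.0254), 0]]
[[np.float64(-0.434), np.float64(0.049), np.float64(0.022), 0, 0, np.float64(0.0254), 0], [np.float64(-0.431), np.float64(0.071), np.float64(0.022), 0, 0, np.float64(0.0254), 0]]
```

move_arm([
  [-0.27,-0.34,0.02,0,0,0.025,0],
  [-0.29,-0.33,0.02,0,0,0.025,0],
  [-0.3,-0.31,0.02,0,0,0.025,0],
  [-0.32,-0.3,0.02,0,0,0.025,0],
  [-0.33,-0.28,0.02,0,0,0.025,0],
])

```text
time_s: 1.6
ee_pos: [0.2549, 0.4542, 0.2086]
eef_rot: [[-0.878, 0.479, 0.0], [0.479, 0.878, 0.0], [-0.0, 0.0, -1.0]]
wrist_force: [1.6, -0.2, 0.3]
finger_gap: 0.0929
grip_force: 0.0
```

move_arm([
  [-0.35,-0.26,0.02,0,0,0.025,0],
  [-0.36,-0.25,0.02,0,0,0.025,0],
  [-0.37,-0.23,0.02,0,0,0.025,0],
  [-0.38,-0.21,0.02,0,0,0.025,0],
  [-0.39,-0.19,0.02,0,0,0.025,0],
])

```text
time_s: 2.1
ee_pos: [0.3438, 0.2554, 0.1988]
eef_rot: [[-0.732, 0.681, 0.001], [0.681, 0.732, 0.0], [-0.0, 0.001, -1.0]]
wrist_force: [1.3, 0.8, 1.6]
finger_gap: 0.0931
grip_force: 0.0
```

move_arm([
  [-0.4,-0.17,0.02,0,0,0.025,0],
  [-0.41,-0.15,0.02,0,0,0.025,0],
  [-0.42,-0.13,0.02,0,0,0.025,0],
  [-0.42,-0.1,0.02,0,0,0.025,0],
  [-0.43,-0.08,0.02,0,0,0.025,0],
])

```text
time_s: 2.6
ee_pos: [0.4346, 0.057, 0.189]
eef_rot: [[-0.54, 0.841, 0.001], [0.841, 0.54, 0.0], [-0.0, 0.001, -1.0]]
wrist_force: [1.2, 0.9, -0.7]
finger_gap: 0.0932
grip_force: 0.0
```

move_arm([
  [-0.43,-0.06,0.02,0,0,0.025,0],
  [-0.43,-0.04,0.02,0,0,0.025,0],
  [-0.43,-0.02,0.02,0,0,0.025,0],
  [-0.43,0,0.02,0,0,0.025,0],
  [-0.4,0.03,0.02,0,0,0.025,0],
])

```text
time_s: 3.1
ee_pos: [0.5238, -0.1365, 0.1787]
eef_rot: [[-0.315, 0.949, 0.0], [0.949, 0.315, -0.0], [-0.0, 0.0, -1.0]]
wrist_force: [-0.3, 0.5, 0.3]
finger_gap: 0.0929
grip_force: 0.0
```

```bash
sed -i 's/round(x,3) for/float(round(x,2)) for/; s/round(-dh\/n\/2,4)/float(round(-dh\/n\/2,4))/' plan.py; python3 plan.py .557 -.2225 .15 1.776 4 0
```

```text
t 3.1 p [ 0.5238 -0.1365  0.1787] tilt [ 0.0004 -0.0001] F [-0.2549  0.5425  0.2825] gap 0.09293161306179717
[[-0.23, 0.01, 0.07, 0, 0, 0.0144, 0], [-0.23, 0.02, 0.07, 0, 0, 0.0144, 0], [-0.23, 0.02, 0.07, 0, 0, 0.0144, 0], [-0.23, 0.03, 0.07, 0, 0, 0.0144, 0]]
```

move_arm([
  [-0.23,0.01,0.07,0,0,0.0144,0],
  [-0.23,0.02,0.07,0,0,0.0144,0],
  [-0.23,0.02,0.07,0,0,0.0144,0],
  [-0.23,0.03,0.07,0,0,0.0144,0],
  [0,0,0,0,0,0,0],
])

```text
time_s: 3.6
ee_pos: [0.5565, -0.2224, 0.1492]
eef_rot: [[-0.204, 0.979, -0.002], [0.979, 0.204, 0.0], [0.001, -0.002, -1.0]]
wrist_force: [0.1, 0.9, 0.7]
finger_gap: 0.0931
grip_force: 0.0
```

Run:
```python
from h import *
from plan import plan
F={c:cams.grab_frame(c) for c in("top","side")}
plan([.557,-.2225,.051],1.776,5,0)
M=np.zeros((600,800,3),np.uint8)
M[:600,:400]=cv2.resize(F["side"]["frame"][210:390,260:380],(400,600),interpolation=cv2.INTER_CUBIC)
M[:480,400:]=cv2.resize(F["top"]["frame"][200:296,370:450],(400,480),interpolation=cv2.INTER_CUBIC)
cv2.imwrite("pics/app.png",M)
```

```text
t 3.7 p [ 0.5563 -0.2207  0.1505] tilt [-0.0005  0.0004] F [-0.0901  0.5866  0.085 ] gap 0.0931788083283309
[[-0.0, 0.0, 0.2, 0, 0, 0.0002, 0], [-0.0, 0.0, 0.2, 0, 0, 0.0002, 0], [-0.0, 0.0, 0.2, 0, 0, 0.0002, 0], [-0.0, 0.0, 0.2, 0, 0, 0.0002, 0], [-0.0, 0.0, 0.2, 0, 0, 0.0002, 0]]
```

View pics/app.png

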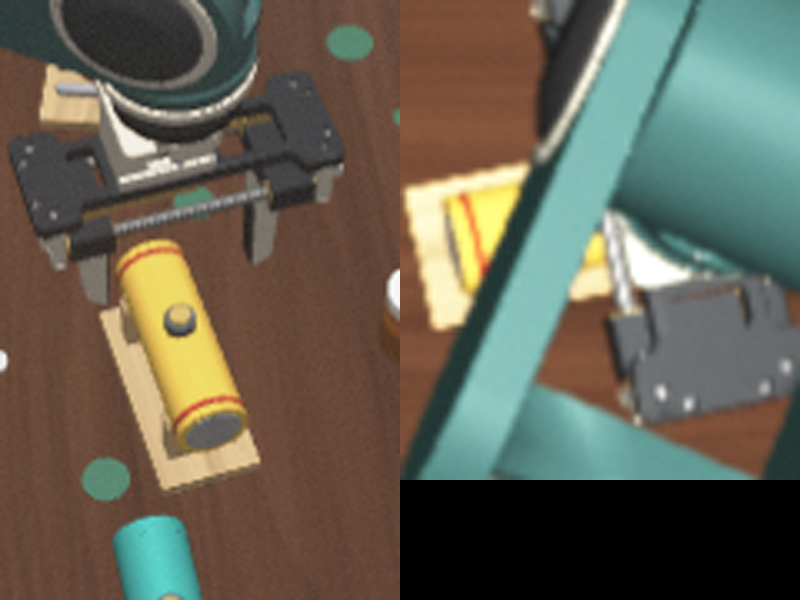

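Run:
```python
from h import *
f=cams.grab_frame("side"); s=env.get_state(); p=s["ee_pos"];R=s["eef_rot"]
for a in(-.064,-.0465,0,.0465,.064):
    q=proj(f,p+a*R[:,1])[0]; print(a,q,(q-[260,210])*10/3)
print(p)
```

```text
-0.064 [283.5923 299.0072] [ 78.641  296.6907]
-0.0465 [291.6112 296.9088] [105.3707 289.6961]
0 [312.7218 291.3747] [175.7393 271.2489]
0.0465 [333.5361 285.9042] [245.1204 253.0139]
0.064 [341.2903 283.8626] [270.9677 246.2088]
[ 0.5563 -0.2203  0.1508]
```

move_arm([
  [0,0,0.25,0,0,0,0],
  [0,0,0.25,0,0,0,0],
  [0,0,0.25,0,0,0,0],
  [0,0,0.15,0,0,0,0],
  [0,0,0.09,0,0,0,60],
], force=3)

```text
time_s: 4.25
ee_pos: [0.5562, -0.22, 0.051]
eef_rot: [[-0.207, 0.978, -0.0], [0.978, 0.207, 0.0], [0.0, -0.0, -1.0]]
wrist_force: [0.4, 0.2, -0.5]
finger_gap: 0.0889
grip_force: 0.0
```

move_arm([
  [0,0,0,0,0,0,90],
  [0,0,0,0,0,0,90],
  [0,0,0,0,0,0,95],
])

```text
time_s: 4.55
ee_pos: [0.557, -0.2209, 0.053]
eef_rot: [[-0.206, 0.978, 0.002], [0.978, 0.206, -0.001], [-0.001, 0.001, -1.0]]
wrist_force: [1.0, -0.1, 0.6]
finger_gap: 0.0657
grip_force: 0.0
```

Run:
```python
from h import *
f=cams.grab_frame("side"); s=env.get_state(); p=s["ee_pos"];R=s["eef_rot"]
g=p-.019*R[:,2]
for a in(-s["finger_gap"]/2,0,s["finger_gap"]/2):
    q=proj(f,g+a*R[:,1])[0]; print(a,q,(q-[270,260])*6)
print(p,s["finger_gap"],s["wrist_force"],"need lat",(np.array([.557,-.222,.07])-g)@R)
cv2.imwrite("pics/g1.png",cv2.resize(f["frame"][260:350,270:360],None,fx=6,fy=6,interpolation=cv2.INTER_CUBIC))
```

```text
-0.030806779167184987 [299.8083 315.9109] [178.8495 335.4656]
0 [313.1226 312.324 ] [258.7354 313.9442]
0.030806779167184987 [326.3202 308.7604] [337.9211 292.5624]
[ 0.5569 -0.2209  0.0528] 0.061613558334369975 [-0.2659  0.0944 -0.7195] need lat [-0.0011 -0.0001  0.0018]
```

View pics/g1.png

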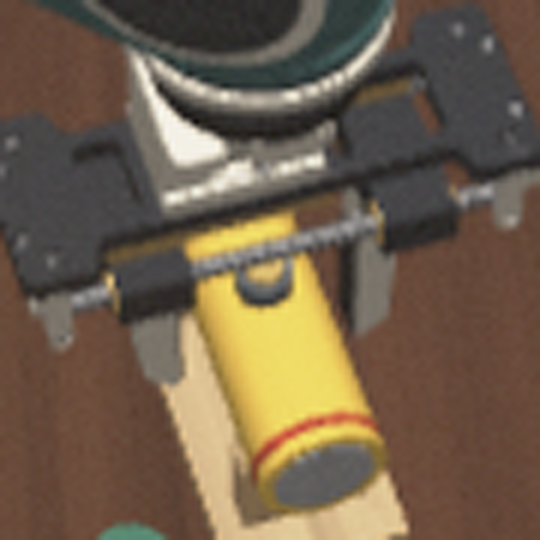

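move_arm([
  [0,0,0.01,0,0,0,105],
  [0,0,0,0,0,0,112],
], force=3)

```text
time_s: 4.8
ee_pos: [0.5565, -0.2208, 0.0509]
eef_rot: [[-0.206, 0.979, 0.0], [0.979, 0.206, -0.0], [-0.0, 0.0, -1.0]]
wrist_force: [-0.7, 1.1, 0.6]
finger_gap: 0.0532
grip_force: 0.0
```

move_arm([
  [0,0,0,0,0,0,117],
  [0,0,0,0,0,0,117],
])

```text
time_s: 5.0
ee_pos: [0.5564, -0.2207, 0.0507]
eef_rot: [[-0.206, 0.978, 0.0], [0.978, 0.206, -0.0], [-0.0, 0.0, -1.0]]
wrist_force: [0.6, -0.7, -0.4]
finger_gap: 0.0502
grip_force: 0.0
```

move_arm([
  [0,0,0,0,0,0,122],
  [0,0,0,0,0,0,122],
])

```text
time_s: 5.2
ee_pos: [0.5569, -0.2206, 0.051]
eef_rot: [[-0.206, 0.978, 0.001], [0.978, 0.206, -0.0], [-0.0, 0.001, -1.0]]
wrist_force: [4.6, 1.1, 1.5]
finger_gap: 0.0488
grip_force: 2.3
```

move_arm([
  [0,0.005,0,0,0,0,140],
  [0,0,0,0,0,0,140],
  [0,0,0,0,0,0,140],
], force=15)

```text
time_s: 5.5
ee_pos: [0.5573, -0.2206, 0.051]
eef_rot: [[-0.206, 0.978, 0.001], [0.978, 0.206, -0.0], [-0.0, 0.001, -1.0]]
wrist_force: [4.1, 0.8, 5.0]
finger_gap: 0.0475
grip_force: 15.0
```

move_arm([
  [0,0,-0.05,0,0,0,140],
  [0,0,-0.15,0,0,0,140],
  [0,0,-0.3,0,0,0,140],
  [0,0,-0.3,0,0,0,140],
  [0,0,-0.2,0,0,0,140],
])

```text
time_s: 6.0
ee_pos: [0.5569, -0.2208, 0.1536]
eef_rot: [[-0.206, 0.979, 0.001], [0.979, 0.206, -0.001], [-0.001, 0.001, -1.0]]
wrist_force: [-0.8, 0.2, -3.6]
finger_gap: 0.0475
grip_force: 15.0
```

```bash
python3 plan.py .571 .199 .18 1.385 15 140
```

```text
t 6.0 p [ 0.5569 -0.2208  0.1536] tilt [ 0.001  -0.0008] F [-0.8273  0.1783 -3.5637] gap 0.04750936945729947
[[0.27, 0.07, -0.02, 0, 0, 0.0131, 140], [0.27, 0.06, -0.02, 0, 0, 0.0131, 140], [0.28, 0.05, -0.02, 0, 0, 0.0131, 140], [0.28, 0.05, -0.02, 0, 0, 0.0131, 140], [0.28, 0.04, -0.02, 0, 0, 0.0131, 140]]
[[0.28, 0.03, -0.02, 0, 0, 0.0131, 140], [0.28, 0.02, -0.02, 0, 0, 0.0131, 140], [0.28, 0.02, -0.02, 0, 0, 0.0131, 140], [0.28, 0.01, -0.02, 0, 0, 0.0131, 140], [0.28, 0.0, -0.02, 0, 0, 0.0131, 140]]
[[0.28, -0.01, -0.02, 0, 0, 0.0131, 140], [0.28, -0.01, -0.02, 0, 0, 0.0131, 140], [0.28, -0.02, -0.02, 0, 0, 0.0131, 140], [0.28, -0.03, -0.02, 0, 0, 0.0131, 140], [0.28, -0.04, -0.02, 0, 0, 0.0131, 140]]
```

move_arm([
  [0.15,0.03,-0.1,0,0,0.0131,140],
  [0.27,0.06,-0.1,0,0,0.0131,140],
  [0.28,0.05,-0.06,0,0,0.0131,140],
  [0.28,0.05,0,0,0,0.0131,140],
  [0.28,0.04,0,0,0,0.0131,140],
])

```text
time_s: 6.5
ee_pos: [0.5604, -0.0916, 0.1776]
eef_rot: [[-0.075, 0.997, -0.0], [0.997, 0.075, -0.0], [-0.0, -0.0, -1.0]]
wrist_force: [0.5, 0.5, -4.6]
finger_gap: 0.0476
grip_force: 15.0
```

move_arm([
  [0.28,0.03,0,0,0,0.0131,140],
  [0.28,0.02,0,0,0,0.0131,140],
  [0.28,0.02,0,0,0,0.0131,140],
  [0.28,0.01,0,0,0,0.0131,140],
  [0.28,0,0,0,0,0.0131,140],
])

```text
time_s: 7.0
ee_pos: [0.565, 0.0487, 0.1773]
eef_rot: [[0.055, 0.998, -0.0], [0.998, -0.055, -0.0], [-0.0, -0.0, -1.0]]
wrist_force: [0.4, -0.5, -3.9]
finger_gap: 0.0477
grip_force: 15.0
```

move_arm([
  [0.28,0,0,0,0,0.0131,140],
  [0.28,0,0,0,0,0.0131,140],
  [0.28,-0.02,0,0,0,0.0131,140],
  [0.28,-0.03,0,0,0,0.0131,140],
  [0.28,-0.04,0,0,0,0.0131,140],
])

```text
time_s: 7.5
ee_pos: [0.571, 0.1889, 0.1773]
eef_rot: [[0.185, 0.983, -0.0], [0.983, -0.185, -0.0], [-0.001, -0.0, -1.0]]
wrist_force: [0.4, -0.6, -4.0]
finger_gap: 0.0476
grip_force: 15.0
```

```bash
python3 plan.py .565 .196 .15 1.385 3 140
```

```text
t 7.5 p [0.571  0.1889 0.1773] tilt [-0.0004 -0.0005] F [ 0.3609 -0.5802 -3.979 ] gap 0.04763939573999435
[[0.02, -0.02, 0.09, 0, 0, -0.0001, 140], [0.02, -0.02, 0.09, 0, 0, -0.0001, 140], [0.02, -0.02, 0.09, 0, 0, -0.0001, 140]]
```

move_arm([
  [0.02,-0.02,0.15,0,0,0,140],
  [0.02,-0.02,0.15,0,0,0,140],
  [0.02,-0.02,0.12,0,0,0,140],
  [0,0,0,0,0,0,140],
])

```text
time_s: 7.9
ee_pos: [0.5655, 0.1943, 0.1322]
eef_rot: [[0.185, 0.983, -0.003], [0.983, -0.185, -0.001], [-0.002, -0.003, -1.0]]
wrist_force: [0.2, -0.4, -3.9]
finger_gap: 0.0475
grip_force: 15.0
```

Run:
```python
from h import *
F={c:cams.grab_frame(c) for c in("top","side")}; s=env.get_state(); p=s["ee_pos"];R=s["eef_rot"]; print(p,s["time_s"])
h=np.arctan2(R[1,0],R[0,0]); a=p-.019*R[:,2]
M=np.zeros((600,800,3),np.uint8)
for c,(x0,y0,x1,y1),k,ox in(("side",(255,120,345,255),4.4,0),("top",(160,190,320,290),2.4,405)):
    im=F[c]["frame"].copy(); A=cv2.resize(im[y0:y1,x0:x1],None,fx=k,fy=k,interpolation=cv2.INTER_CUBIC)
    m=tankmask(F[c],a[0],a[1],a[2],h); m=cv2.resize(m,None,fx=1,fy=1)[y0:y1,x0:x1]
    m=cv2.resize(m,(A.shape[1],A.shape[0]))>.5
    cs,_=cv2.findContours(m.astype(np.uint8),cv2.RETR_EXTERNAL,cv2.CHAIN_APPROX_NONE); cv2.drawContours(A,cs,-1,(0,255,0),1)
    M[:A.shape[0],ox:ox+A.shape[1]]=A[:600,:800-ox]
cv2.imwrite("pics/over.png",M)
```

```text
[0.5666 0.1944 0.1346] 8.0
```

View pics/over.png

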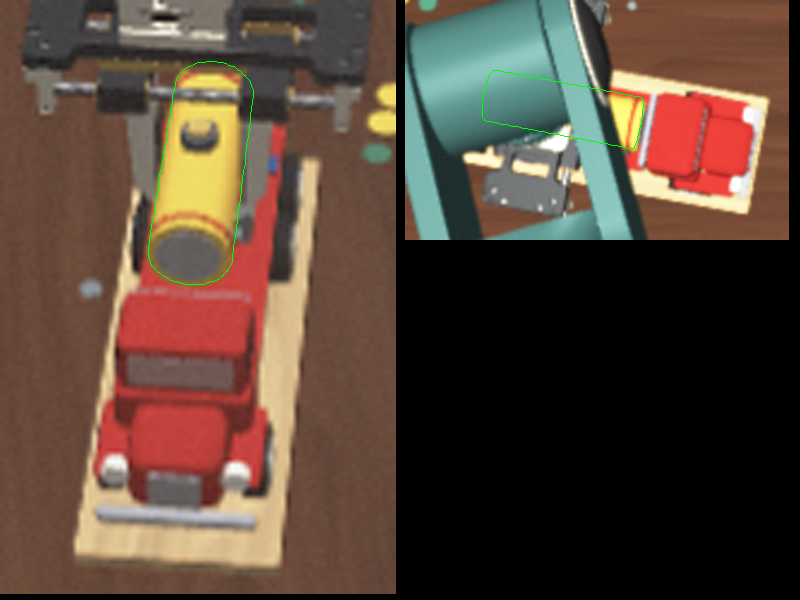

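move_arm([
  [0.02,0,0.15,0,0,0,140],
  [0,0,0.15,0,0,0,140],
  [0,0,0.12,0,0,0,140],
  [0,0,0.04,0,0,0,140],
  [0,0,0,0,0,0,140],
])

```text
time_s: 8.5
ee_pos: [0.5666, 0.1969, 0.0876]
eef_rot: [[0.184, 0.983, -0.001], [0.983, -0.184, -0.0], [-0.001, -0.001, -1.0]]
wrist_force: [0.3, 0.1, -4.7]
finger_gap: 0.0476
grip_force: 15.0
```

Run:
```python
from h import *
s=env.get_state();print(s["ee_pos"],s["wrist_force"],s["torque"])
f=cams.grab_frame("side"); r=near("tank","side",(295,165)); print(int(r.sum()))
cv2.imwrite("pics/low.png",cv2.resize(f["frame"][125:205,250:350],None,fx=7,fy=7,interpolation=cv2.INTER_CUBIC))
```

```text
[0.5666 0.1969 0.0876] [ 0.3085  0.1395 -4.7378] [-0.0785  0.064   0.0224]
556
```

View pics/low.png

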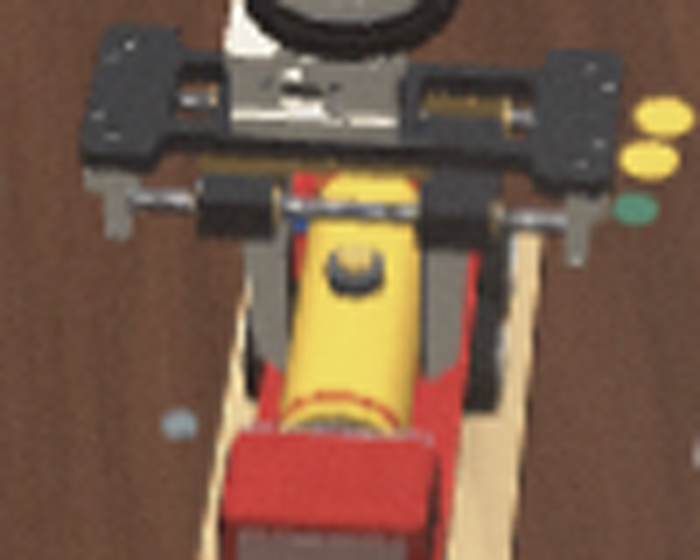

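move_arm([
  [0,-0.015,0.03,0,0,0,140],
  [0,0,0.02,0,0,0,140],
  [0,0,0,0,0,0,140],
])

```text
time_s: 8.9
ee_pos: [0.5654, 0.1973, 0.0835]
eef_rot: [[0.184, 0.983, -0.0], [0.983, -0.184, -0.0], [-0.0, -0.0, -1.0]]
wrist_force: [0.3, -0.0, -3.5]
finger_gap: 0.0474
grip_force: 15.0
```

move_arm([
  [0,0,0.02,0,0,0,140],
  [0,0,0,0,0,0,140],
])

```text
time_s: 9.1
ee_pos: [0.5654, 0.1973, 0.0814]
eef_rot: [[0.184, 0.983, -0.0], [0.983, -0.184, -0.0], [-0.0, -0.0, -1.0]]
wrist_force: [0.2, 0.5, -3.6]
finger_gap: 0.0478
grip_force: 15.0
```

move_arm([
  [0,0,0.01,0,0,0,140],
  [0,0,0,0,0,0,140],
])

```text
time_s: 9.3
ee_pos: [0.5655, 0.1973, 0.0806]
eef_rot: [[0.184, 0.983, -0.0], [0.983, -0.184, -0.0], [-0.0, -0.0, -1.0]]
wrist_force: [-0.3, 0.6, -4.0]
finger_gap: 0.0476
grip_force: 15.0
```

move_arm([
  [0,0,0.01,0,0,0,140],
  [0,0,0,0,0,0,140],
])

```text
time_s: 9.5
ee_pos: [0.5656, 0.1973, 0.0797]
eef_rot: [[0.184, 0.983, 0.0], [0.983, -0.184, 0.0], [0.0, 0.0, -1.0]]
wrist_force: [1.1, 0.1, -3.8]
finger_gap: 0.0477
grip_force: 15.0
```

move_arm([
  [0,0,0.01,0,0,0,140],
  [0,0,0,0,0,0,140],
])

```text
time_s: 9.7
ee_pos: [0.566, 0.1974, 0.0793]
eef_rot: [[0.184, 0.983, 0.001], [0.983, -0.184, 0.0], [0.0, 0.001, -1.0]]
wrist_force: [1.8, -1.1, 2.6]
finger_gap: 0.0476
grip_force: 15.0
```

move_arm([
  [0,0.01,0,0,0,0,140],
  [0,0,0,0,0,0,140],
])

```text
time_s: 9.9
ee_pos: [0.5665, 0.1972, 0.0789]
eef_rot: [[0.184, 0.983, -0.0], [0.983, -0.184, 0.0], [0.0, -0.0, -1.0]]
wrist_force: [-3.4, 0.2, 4.4]
finger_gap: 0.0475
grip_force: 15.0
```

move_arm([
  [0,-0.006,0,0,0,0,140],
  [0,0,0,0,0,0,130],
], force=3)

```text
time_s: 10.1
ee_pos: [0.5664, 0.1972, 0.0789]
eef_rot: [[0.184, 0.983, 0.001], [0.983, -0.184, 0.0], [0.0, 0.001, -1.0]]
wrist_force: [4.9, -0.9, 1.5]
finger_gap: 0.048
grip_force: 3.0
```

move_arm([
  [0,0,0,0,0,0,118],
  [0,0,0,0,0,0,112],
  [0,0,0,0,0,0,100],
  [0,0,0,0,0,0,80],
  [0,0,0,0,0,0,60],
])

```text
time_s: 10.6
ee_pos: [0.5658, 0.1972, 0.0785]
eef_rot: [[0.184, 0.983, -0.0], [0.983, -0.184, -0.0], [-0.0, -0.0, -1.0]]
wrist_force: [0.6, 0.7, -0.7]
finger_gap: 0.0672
grip_force: 0.0
```

Run:
```python
from h import *
from plan import plan
f=cams.grab_frame("side")
plan([.5661,.1972,.17],1.385,5,40)
cv2.imwrite("pics/rel.png",cv2.resize(f["frame"][125:205,250:350],None,fx=7,fy=7,interpolation=cv2.INTER_CUBIC))
```

```text
t 10.65 p [0.5658 0.1972 0.0786] tilt [-0.0002 -0.0001] F [0.7663 0.7283 0.1386] gap 0.0694719340111144
[[0.0, 0.0, -0.18, 0, 0, 0.0001, 40], [0.0, 0.0, -0.18, 0, 0, 0.0001, 40], [0.0, 0.0, -0.18, 0, 0, 0.0001, 40], [0.0, 0.0, -0.18, 0, 0, 0.0001, 40], [0.0, 0.0, -0.18, 0, 0, 0.0001, 40]]
```

View pics/rel.png

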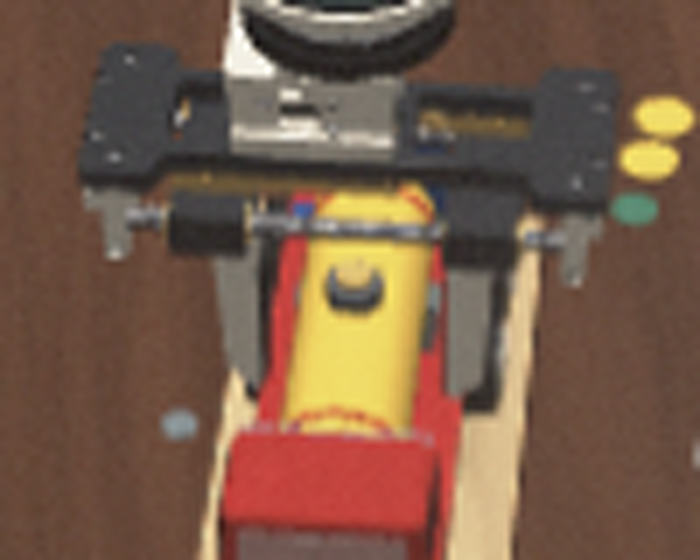

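move_arm([
  [0,0,-0.1,0,0,0,20],
  [0,0,-0.2,0,0,0,0],
  [0,0,-0.3,0,0,0,0],
  [0,0,-0.3,0,0,0,0],
  [0.1,0,-0.1,0,0,0,0],
])

```text
time_s: 11.15
ee_pos: [0.5687, 0.207, 0.1829]
eef_rot: [[0.185, 0.983, 0.004], [0.983, -0.185, 0.001], [0.002, 0.004, -1.0]]
wrist_force: [0.5, 0.5, 0.2]
finger_gap: 0.0927
grip_force: 0.0
```

move_arm([
  [0.35,0,0,0,0,0,100],
  [0.45,0,0,0,0,0,255],
  [0.4,0,0,0,0,0,255],
  [0,0,0,0,0,0,255],
])

```text
time_s: 11.55
ee_pos: [0.5896, 0.3292, 0.1774]
eef_rot: [[0.181, 0.983, -0.001], [0.983, -0.181, 0.0], [0.0, -0.001, -1.0]]
wrist_force: [-0.4, 0.2, -0.3]
finger_gap: 0.0656
grip_force: 0.0
```

Run:
```python
from h import *
from plan import plan
F={c:cams.grab_frame(c) for c in("top","side")}
plan([.590,.323,.10],1.385,4,255)
r=near("tank","side",(300,168));rt=near("tank","top",(232,240))
print([(d["conf"],d["xy"]) for d in cut_out("stop_top","side")],r.sum(),rt.sum())
s=fit([(F["side"],r)],.098,[.565,.194,1.385,0.],True); print("side",s.x,s.fun)
M=np.zeros((600,800,3),np.uint8)
A=cv2.resize(F["side"]["frame"][115:215,265:335],None,fx=6,fy=6,interpolation=cv2.INTER_CUBIC);M[:600,:420]=A
A=cv2.resize(F["top"]["frame"][190:290,160:255],None,fx=4,fy=4,interpolation=cv2.INTER_CUBIC);M[:400,420:800]=A
cv2.imwrite("pics/seat.png",M)
```

```text
t 11.65 p [0.5895 0.326  0.1777] tilt [-0.0012 -0.0007] F [ 0.3869 -0.2926 -1.0258] gap 0.05739952634411001
[[-0.01, 0.0, 0.19, 0, 0, 0.0003, 255], [-0.01, 0.0, 0.19, 0, 0, 0.0003, 255], [-0.01, 0.0, 0.19, 0, 0, 0.0003, 255], [-0.01, 0.0, 0.19, 0, 0, 0.0003, 255]]
[(0.56, [309.9, 146.0])] 628 1249
side [0.5725 0.2287 1.3717 0.1684] 0.3653463375796178
```

View pics/seat.png

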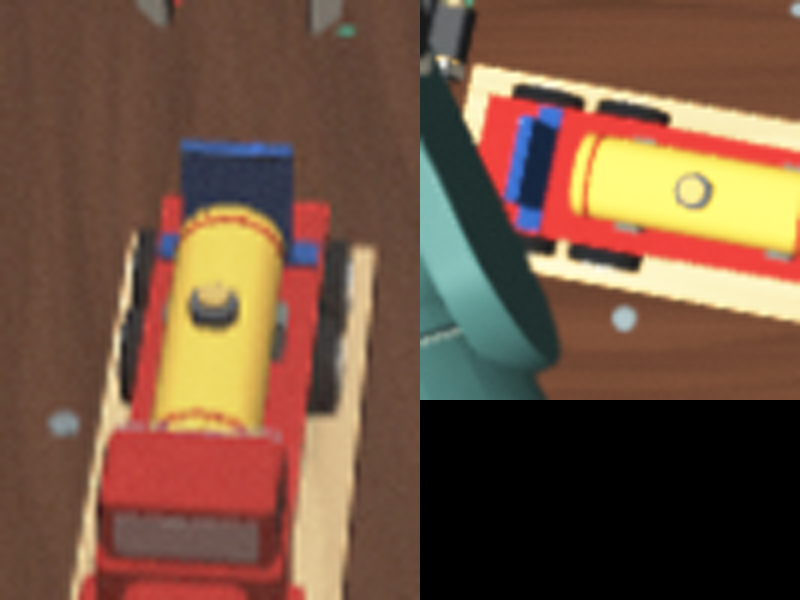

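The barrel lies in both saddles with the cap on top; in the top crop the cap at (693,191) sits on the barrel's centreline. The blue stop is still back, so I'll push it now.

move_arm([
  [0,0,0.1,0,0,0,255],
  [0,0,0.25,0,0,0,255],
  [0,0,0.25,0,0,0,255],
  [0,0,0.15,0,0,0,255],
  [0,0,0.02,0,0,0,255],
])

```text
time_s: 12.3
ee_pos: [0.5891, 0.3241, 0.0993]
eef_rot: [[0.185, 0.983, -0.003], [0.983, -0.185, -0.001], [-0.002, -0.002, -1.0]]
wrist_force: [-0.6, -0.4, 0.3]
finger_gap: 0.0051
grip_force: 0.0
```

move_arm([
  [-0.03,0,0,0,0,0,255],
  [-0.04,0,0,0,0,0,255],
  [-0.04,0,0,0,0,0,255],
  [-0.03,0,0,0,0,0,255],
])

```text
time_s: 12.7
ee_pos: [0.5875, 0.3109, 0.1025]
eef_rot: [[0.184, 0.983, 0.001], [0.983, -0.184, 0.0], [0.001, 0.001, -1.0]]
wrist_force: [0.1, 0.1, 0.2]
finger_gap: -0.0002
grip_force: 0.0
```

move_arm([
  [-0.02,0,0,0,0,0,255],
  [-0.02,0,0,0,0,0,255],
  [-0.02,0,0,0,0,0,255],
  [0,0,0,0,0,0,255],
])

```text
time_s: 13.1
ee_pos: [0.5862, 0.3053, 0.1018]
eef_rot: [[0.184, 0.983, 0.0], [0.983, -0.184, 0.0], [0.0, 0.0, -1.0]]
wrist_force: [-0.9, 0.1, 0.6]
finger_gap: 0.0008
grip_force: 0.0
```

move_arm([
  [-0.02,0,0,0,0,0,255],
  [-0.02,0,0,0,0,0,255],
  [0,0,0,0,0,0,255],
])

```text
time_s: 13.4
ee_pos: [0.5854, 0.3013, 0.1017]
eef_rot: [[0.184, 0.983, 0.0], [0.983, -0.184, -0.0], [-0.0, 0.0, -1.0]]
wrist_force: [-0.1, 0.7, 0.4]
finger_gap: 0.0004
grip_force: 0.2
```

move_arm([
  [-0.02,0,0,0,0,0,255],
  [-0.02,0,0,0,0,0,255],
  [-0.02,0,0,0,0,0,255],
  [-0.02,0,0,0,0,0,255],
])

```text
time_s: 13.8
ee_pos: [0.5839, 0.2934, 0.1017]
eef_rot: [[0.184, 0.983, 0.0], [0.983, -0.184, 0.0], [0.0, 0.0, -1.0]]
wrist_force: [1.0, 1.4, 0.1]
finger_gap: 0.0004
grip_force: 1.1
```

move_arm([
  [-0.02,0,0,0,0,0,255],
  [-0.02,0,0,0,0,0,255],
  [-0.02,0,0,0,0,0,255],
])

```text
time_s: 14.1
ee_pos: [0.5828, 0.2875, 0.1017]
eef_rot: [[0.184, 0.983, 0.0], [0.983, -0.184, 0.0], [0.0, 0.0, -1.0]]
wrist_force: [1.9, 1.7, 1.2]
finger_gap: 0.0006
grip_force: 1.1
```

move_arm([
  [-0.02,0,0,0,0,0,255],
  [-0.02,0,0,0,0,0,255],
  [-0.02,0,0,0,0,0,255],
])

```text
time_s: 14.4
ee_pos: [0.5817, 0.2816, 0.1017]
eef_rot: [[0.184, 0.983, 0.0], [0.983, -0.184, -0.0], [0.0, 0.0, -1.0]]
wrist_force: [2.0, 1.8, 0.6]
finger_gap: 0.0006
grip_force: 1.1
```

move_arm([
  [-0.02,0,0,0,0,0,255],
  [-0.01,0,0,0,0,0,255],
])

```text
time_s: 14.6
ee_pos: [0.5813, 0.279, 0.1017]
eef_rot: [[0.184, 0.983, 0.0], [0.983, -0.184, 0.001], [0.001, 0.0, -1.0]]
wrist_force: [3.0, 6.7, 0.6]
finger_gap: 0.0003
grip_force: 3.3
```

move_arm([
  [-0.01,0,0,0,0,0,255],
  [-0.01,0,0,0,0,0,255],
])

```text
time_s: 14.8
ee_pos: [0.581, 0.2773, 0.1017]
eef_rot: [[0.184, 0.983, 0.001], [0.983, -0.184, 0.001], [0.001, 0.0, -1.0]]
wrist_force: [6.0, 14.6, -1.9]
finger_gap: 0.0009
grip_force: 7.9
```

move_arm([
  [-0.01,0,0,0,0,0,255],
  [0,0,0,0,0,0,255],
])

```text
time_s: 15.0
ee_pos: [0.5809, 0.2774, 0.1017]
eef_rot: [[0.184, 0.983, 0.001], [0.983, -0.184, 0.003], [0.003, 0.001, -1.0]]
wrist_force: [7.2, 15.5, -2.6]
finger_gap: 0.0005
grip_force: 8.1
```

move_arm([
  [-0.01,0,0,0,0,0,255],
  [0,0,0,0,0,0,255],
])

```text
time_s: 15.2
ee_pos: [0.5809, 0.2773, 0.1018]
eef_rot: [[0.183, 0.983, 0.002], [0.983, -0.183, 0.005], [0.005, 0.001, -1.0]]
wrist_force: [10.4, 22.8, -5.0]
finger_gap: 0.0004
grip_force: 12.2
```

move_arm([
  [0.02,0,0,0,0,0,255],
  [0.1,0,0,0,0,0,255],
  [0.1,0,-0.1,0,0,0,255],
  [0.1,0,-0.4,0,0,0,255],
  [0.45,0,-0.2,0,0,0,255],
])

```text
time_s: 15.7
ee_pos: [0.5954, 0.3497, 0.1758]
eef_rot: [[0.187, 0.982, 0.003], [0.982, -0.187, 0.0], [0.001, 0.002, -1.0]]
wrist_force: [1.0, 0.0, 1.3]
finger_gap: 0.0006
grip_force: 0.0
```

move_arm([
  [0.45,0,0,0,0,0,255],
  [0.45,0,0,0,0,0,255],
  [0,0,0,0,0,0,255],
  [0,0,0,0,0,0,255],
])

```text
time_s: 16.1
ee_pos: [0.6108, 0.4401, 0.1713]
eef_rot: [[0.183, 0.983, -0.001], [0.983, -0.183, -0.001], [-0.001, -0.001, -1.0]]
wrist_force: [0.3, 0.2, 0.3]
finger_gap: 0.0003
grip_force: 0.0
```

Run:
```python
from h import *
F={c:cams.grab_frame(c) for c in("top","side")}
M=np.zeros((600,800,3),np.uint8)
A=cv2.resize(F["side"]["frame"][130:230,270:330],None,fx=6,fy=6,interpolation=cv2.INTER_CUBIC);M[:600,:360]=A
A=cv2.resize(F["top"]["frame"][200:280,180:268],None,fx=5,fy=5,interpolation=cv2.INTER_CUBIC);M[:400,360:800]=A
cv2.imwrite("pics/end.png",M)
print(env.get_state()["ee_pos"])
r=near("tank","top",(232,240)); s=fit([(F["top"],r)],.098,[.563,.19,1.385,0.],True); print("top",s.x,s.fun,r.sum())
```

```text
[0.6111 0.4386 0.1719]
top [0.5634 0.1943 1.3923 0.0861] 0.0605127186009539 1258
```

View pics/end.png

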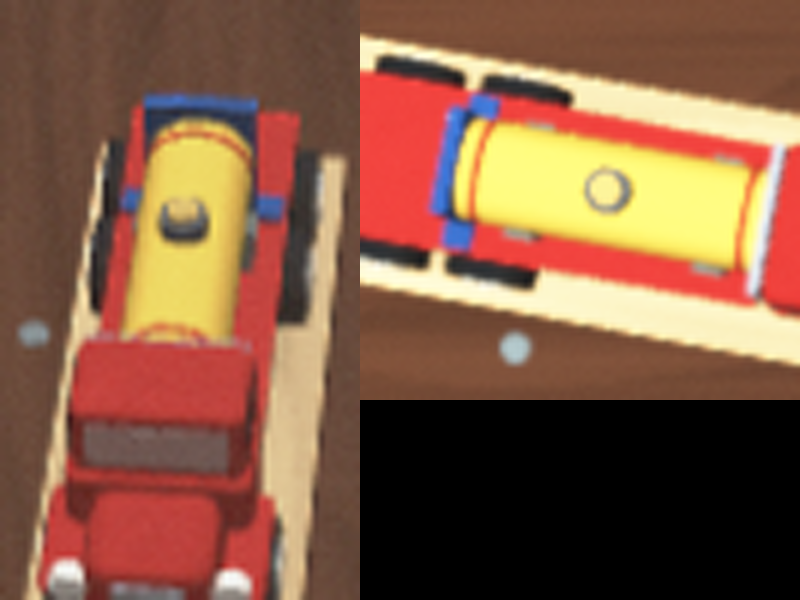

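Run:
```python
from h import *
f=cams.grab_frame("top")
q=lambda P,z:back(f,(np.array(P,float)-[360,0]+.5)/5-.5+[180,200],z)
u=np.array([np.cos(1.388),np.sin(1.388),0])
pl=q([(775,147),(750,293)],.124).mean(0); sl=q([(452,110),(433,212)],.13).mean(0); sr=q([(468,112),(450,212)],.13).mean(0)
print("stopback-plate",(sl-pl)@u,"stopface-plate",(sr-pl)@u)
o=lambda P,z:back(f,(np.array(P,float)+.5)/5-.5+[160,200],z)
pl=o([(513,148),(487,294)],.124).mean(0); sl=o([(127,97),(107,198)],.13).mean(0); sr=o([(144,98),(125,203)],.13).mean(0)
print("before",(sl-pl)@u,(sr-pl)@u)
```

```text
stopback-plate 0.1469254503841066 stopface-plate 0.13942428399096085
before 0.1766430035896244 0.16847099684407182
```

The stop face is 139.4 mm from the plate, against 140 mm when snug, and the push ended on a hard contact. The last picture shows the barrel in both saddles with the cap up at (607,190), between the stop and the plate. I'm handing it in.

```bash
python3 -c "
from rig import env
print(env.close_job())"
```

```text
the job is handed in; nothing more can be done
None
```

The barrel lies in both truck saddles with the cap up, snug between the blue stop and the cab plate (stop face measured 139.4 mm from the plate, 140 mm nominal), and the job is handed in; no verdict was returned.

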